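# Shut the record drawers and the reel box

## Task

Close up the film records on the sorting table: push both open drawers of the low two-drawer case fully home, and push the open lid of the reel box over from its outer side until it lies fully shut. Use only the fingertips, in any order and without slamming; do not grip the lid or touch its lined inner side, do not pick anything up, and leave everything else on the table where it is.

Things in the scene. Friction and masses are not known exactly. Their poses are not given: they have to be found in the camera images.
- case: low grey two-drawer case fixed to the table, 300 mm wide (y), 180 mm deep (x), 100 mm high. Origin on the table under the middle of its face plane; the case extends from there to its +x; the drawers come out to its -x, towards the robot. When a drawer is fully shut the back of its 15 mm front panel lies against the face plane, so its outer face is at x = -15 mm; the drawers' middles are at y = +75 mm (left) and -75 mm (right)
- left_drawer (a joint): slide of the case's left drawer: metres it stands out of the case towards the case's -x; 0 = fully shut, range 0 to 0.14, starts between 0.06 and 0.12. It runs on slides with about 2 N of friction and stays where it is left
- left_front: front panel of the left drawer (+y half of the case): flat grey plate 142 mm wide, 84 mm high, 15 mm thick, with a label holder and a dark finger spot, no protruding handle. Origin at the centre of its outer face (50 mm above the table); the outward direction is its -x, y is to the left, z up; the drawer shuts towards its +x. The drawer behind it is packed full of small cartons
- right_drawer (a joint): slide of the case's right drawer: metres it stands out of the case towards the case's -x; 0 = fully shut, range 0 to 0.14, starts between 0.06 and 0.12. It runs on slides with about 2 N of friction and stays where it is left
- right_front: front panel of the right drawer (-y half of the case): flat grey plate 142 mm wide, 84 mm high, 15 mm thick, with a label holder and a dark finger spot, no protruding handle. Origin at the centre of its outer face (50 mm above the table); the outward direction is its -x, y is to the left, z up; the drawer shuts towards its +x. The drawer behind it is packed full of small cartons
- reel_box: dark steel box fixed to the table, 150 mm deep (x), 220 mm wide (y), 100 mm high, filled with cartons. Origin on the table right below the hinge line at the box's far (+x) rim; the box extends from there to its -x, towards the robot. The case and the reel box stand side by side and may be either way round
- lid (a joint): hinge of the reel box's lid, rad: 0 = shut, lying flat on the box; grows as the lid opens upward and away from the robot; starts between 0.9 and 1.5 (1.57 is upright); range 0 to 1.7. Stiff hinge: it stays at any angle and takes about 0.05 to 0.25 N m to close (a few newtons at its free edge); it must be pushed all the way down
- lid_panel: the lid's panel, dark steel, 150 mm from hinge to free edge, 220 mm wide, 8 mm thick. Origin on the hinge line, 100 mm above the table, in the lid's underside; the panel runs from there to its own -x; its own +z is the outer side (the top when shut, the far side when the lid stands open)
- lid_edge (a point): middle of the lid's free edge, on its outer face; 150 mm from the hinge line
- lid_lining: grey fabric lining on the lid's inner side (136 x 206 mm, 2 mm thick); same origin and axes as the panel. Not to be touched
- stamp: wooden hand stamp, upright turned knob 32 mm across at the foot, 62 mm high; origin under its foot. A bystander, stands between the case and the reel box
- tape: cardboard-coloured ring (roll of tape) lying flat, 68 mm across, 24 mm high; origin under its centre. A bystander on the robot's side
- loupe: black cylinder (magnifier), 38 mm across, 34 mm high, standing on top of the drawer case about 100 mm behind its face; origin under its foot. A bystander
- canister: upright spray can, 52 mm across, 180 mm high; origin under its foot. A bystander on the left
- roll: upright fat roll of white paper, 130 mm across, 200 mm high; origin under its foot. A bystander on the right
- carton: flat cardboard carton 100 x 100 x 40 mm; origin under its centre. A bystander on the robot's left
- ruler: steel straightedge lying flat, 200 x 30 x 6 mm; origin under its centre. A bystander on the robot's right

How it is judged:
By the outcome, as a careful person would: the job done as asked, in the order asked, and still so for the second after the job is handed in, with the robot touching nothing.
It also fails if it takes over 64 s, if anything falls off the work surface, if the arm or the gripper's body presses on something with over 40 N, if the wrist force passes 120 N, or if a joint passes its speed limit or range.

## Robot

A 6-joint arm with a two-finger parallel gripper is mounted at the origin on the work surface. World frame = base frame: x ahead of the robot, y to its left, z up, the work surface at z = 0. Lengths are in m, angles in degrees, forces in N, time in s.
With the tool pointing down it reaches from about 0.4 to 0.825 m from the base axis. Payload 7 kg.
Tool frame: the origin (TCP) lies between the finger pads; the fingertips stand 19 mm ahead of it and the grasp point (between the pads) is the TCP; x points along the fingers, y is the direction in which the jaws open and shut, and the axes are right-handed (so a half turn about x gives the same grasp; the last joint's range is limited). The gripper opens to 88 mm and grips with 3 to 60 N. Pads are 19 mm wide; open, the fingers measure 130 mm over their backs; the gripper's body (78 mm by 193 mm) begins 47 mm behind the grasp point.
Start: joints at [-58.207, 20.546, 0.682, 0, -70.136, -16.507], TCP at [0.178, -0.651, 0.217] pointing down, gripper open.
Joint ranges: [-176.03, 176.03], [-82.01, 121.73], [-58.28, 71.71], [-173.87, 95.51], [-174.79, -0.11], [-173.66, 173.66]. Speed limits (degrees/s): [136.94, 136.94, 172.46, 180, 180, 180].

## Interface

Orientations are given as [roll, pitch, yaw] about the fixed x, y, z axes, in that order (R = Rz(yaw) Ry(pitch) Rx(roll)).
In Python, from plant import * gives the robot as it stands.
- The arm moves only by the tool step_arm, never from a script. Its argument "steps" is a list of rows, each a list of 2 entries, a list of its own where there are three numbers: the shift along the tool's x, y, z in units of 0.02 m (1.0 is 0.02 m), then the turn about the tool's x in units of 6 degrees (1.0 is 6 degrees). A call has 1 to 20 rows; each row shifts and turns the commanded pose from where the row before left it, along the tool's axes as they then stand; what a row does not reach is not made up. A row lasts 1/12 s, in which the tool goes at most 41.7 mm and 7.16 degrees, less where a joint would pass 70% of its speed; a pose out of reach is approached as far as the arm can. A call with a number of a shift or a turn outside -1 to 1 is refused whole. A call with a gripper value outside its range is refused whole. "fingers" is the closure, from 0 (fully open) to 1 (shut), set as the call begins (left out, the last holds). The fingers move at their own pace and stop on an object; "grip_force" is the grip in N (left out, the last holds). Time passes only in rows, so rows that do not move let the fingers close. It gives the time, the measured TCP pose, the force and the opening at its end, in the units of the state.
- get_state(): the state, without advancing time (a new reading comes with each control period).
- capture(name): name is "scene" or "top" or "wrist"; returns the picture (400x640x3 uint8, blue, green, red); there is no depth.
- camera_model(name): a dict with "intrinsics" (3x3 intrinsics, pixels), "rvec" (rotation vector, rad) and "tvec" (3), from world to camera coordinates, as OpenCV has them. Camera axes: x right, y down, z forward; pixel columns grow to the right and rows downward; lengths in m; the calibration is good to about 2 mm. A picture is of the moment at which its call begins: read the wrist's pose just before it. camera_model takes no time and is no camera call; for the wrist camera it gives the pose at the moment of the call.
- close_job(): hands the job in, once; it reports no verdict.
The state is a dict: "time_s": time; "joints": joint angles; "qd": joint speeds; "joint_torque": joint torques, N m; "tcp_pos": TCP position; "eef_rot": TCP orientation; "contact_force": force on the tool from outside, world axes, zero at the start; "moment": the same for the moment, N m; "gripper_width": finger opening in m.
Only numpy, scipy, OpenCV 4.12 (cv2) and the standard library are available. Lean on these libraries where they do the work, as an engineer would, in place of code of your own. Each camera call takes 0.05 s, during which the arm holds its last target.

## Working session

There is one attempt and no reset: what is moved stays moved. The work goes in short steps, Python scripts to look and compute and a tool call to move; the robot and the scene stay as the last step left them, time stands still between calls to the robot, and variables do not carry over. Pictures are saved under pics/ and viewed, and the job is handed in when it is done.

Besides the shell and the picture viewer there is one more tool, called as a command line: name --argument value ..., lists and objects as JSON in quotes. step_arm: Moves the arm, as the interface text tells. Its arguments: {"type":"object","properties":{"steps":{"type":"array","items":{"type":"array"}},"fingers":{"type":"number"},"grip_force":{"type":"number"}},"required":["steps"]}

```bash
ls; mkdir -p pics; python3 - <<'E'
from plant import *
import cv2
s=get_state();print(s)
for n in("scene","top"):
    im=capture(n);cv2.imwrite(f"pics/{n}0.png",im);m=camera_model(n);print(n,m)
E
```

```text
pics
{'time_s': 0.0, 'joints': array([-5.82072127e+01,  2.05901251e+01,  6.32894499e-01, -1.90932554e-02,
       -7.01373539e+01, -1.65081906e+01]), 'qd': array([-0.0213846 , -0.01909493, -0.0026733 ,  0.00639407, -0.06210702,
       -0.09518175]), 'joint_torque': array([-1.43106317e-03, -5.82722855e+01,  2.93056816e+01,  6.99755833e+00,
        6.80639219e-03, -8.02030740e-05]), 'tcp_pos': array([ 0.17777786, -0.65062764,  0.21603406]), 'eef_rot': array([ 95.76459736,  89.90372691, 111.042692  ]), 'contact_force': array([0.488148  , 0.29216055, 0.83772216]), 'moment': array([ 0.00293652, -0.05701016, -0.03532319]), 'gripper_width': 0.08732963230204588}
scene {'intrinsics': array([[520.07871026,   0.        , 326.46143226],
       [  0.        , 520.07871026, 198.16257372],
       [  0.        ,   0.        ,   1.        ]]), 'rvec': array([ 1.81044218,  1.34177681, -0.71644839]), 'tvec': array([-0.13665949, -0.17732766,  2.01802126])}
top {'intrinsics': array([[455.59463322,   0.        , 314.34644444],
       [  0.        , 455.59463322, 199.8610228 ],
       [  0.        ,   0.        ,   1.        ]]), 'rvec': array([ 2.19474331, -2.1715141 ,  0.06372133]), 'tvec': array([-0.01306436,  0.50381129,  1.37945164])}
```

View pics/scene0.png

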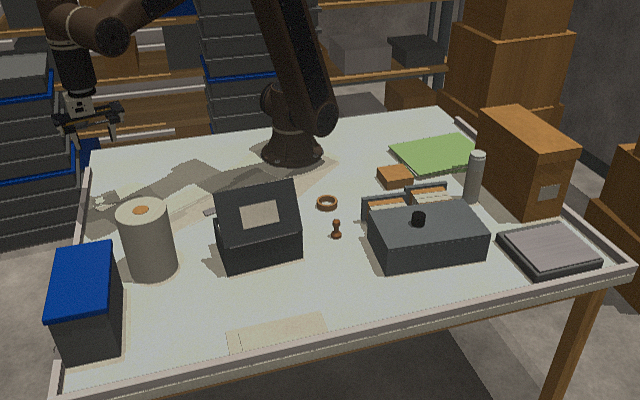

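View pics/top0.png

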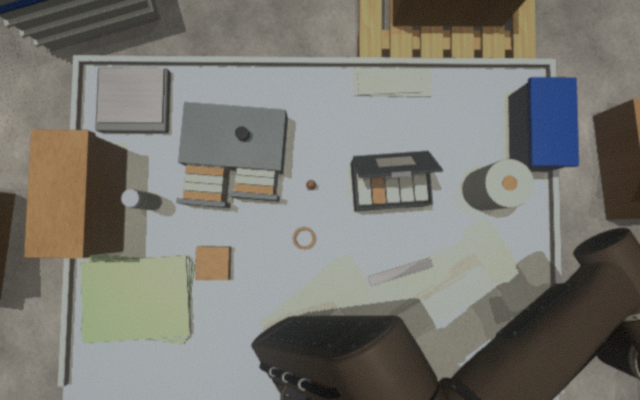

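The scene picture looks back at the robot. The case is on its left, around top-view (233,135), with both drawers out. The reel box is at (392,182) with its lid near upright, the stamp at (311,184), tape at (304,238), roll at (510,185) and canister at (135,198). Next I'll zoom in for corner pixels.

```bash
cat > h.py <<'E'
import numpy as np, cv2
from plant import *
def ray(n,uv,m=None):
    m=m or camera_model(n);R=cv2.Rodrigues(m["rvec"])[0];K=m["intrinsics"]
    d=R.T@np.linalg.inv(K)@np.array([uv[0],uv[1],1.]);c=-R.T@m["tvec"].ravel();return c,d
def onz(n,uv,z,m=None):
    c,d=ray(n,uv,m);return c+d*(z-c[2])/d[2]
def proj(n,P,m=None):
    m=m or camera_model(n)
    return cv2.projectPoints(np.float64(P).reshape(-1,1,3),m["rvec"],m["tvec"],m["intrinsics"],None)[0].reshape(-1,2)
E
python3 - <<'E'
import cv2
t=cv2.imread("pics/top0.png")
a=t[90:220,165:300];b=t[130:230,330:450]
cv2.imwrite("pics/za.png",cv2.resize(a,None,fx=4.4,fy=4.4,interpolation=cv2.INTER_CUBIC))
cv2.imwrite("pics/zb.png",cv2.resize(b,None,fx=6,fy=6,interpolation=cv2.INTER_CUBIC))
s=cv2.imread("pics/scene0.png")
cv2.imwrite("pics/zs.png",cv2.resize(s[150:290,200:330],None,fx=4.2,fy=4.2,interpolation=cv2.INTER_CUBIC))
cv2.imwrite("pics/zc.png",cv2.resize(s[140:280,350:500],None,fx=4.2,fy=4.2,interpolation=cv2.INTER_CUBIC))
E
```

```text
(no output)
```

View pics/za.png

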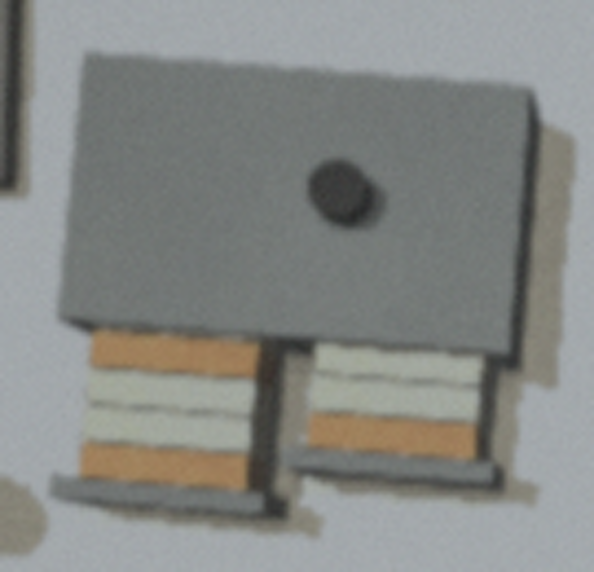

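View pics/zb.png

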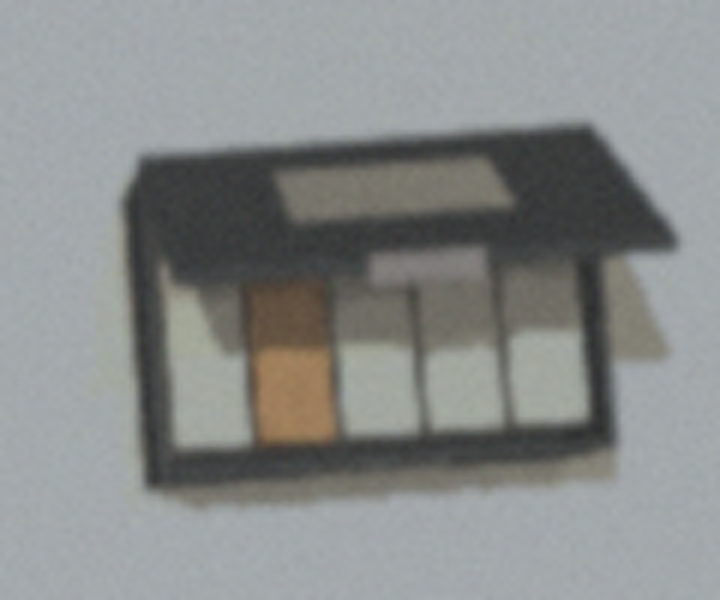

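View pics/zs.png

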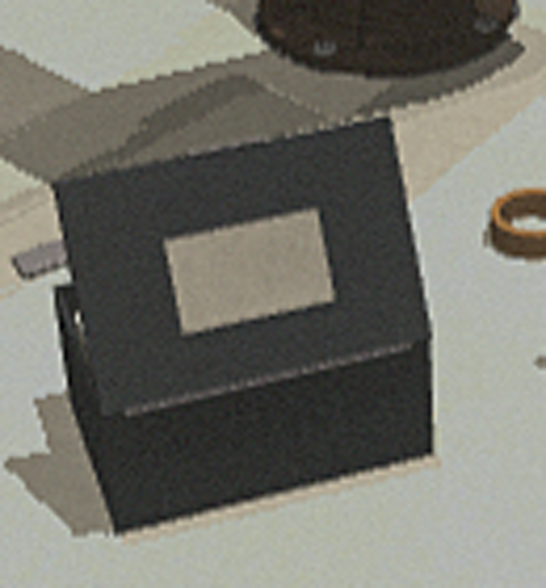

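View pics/zc.png

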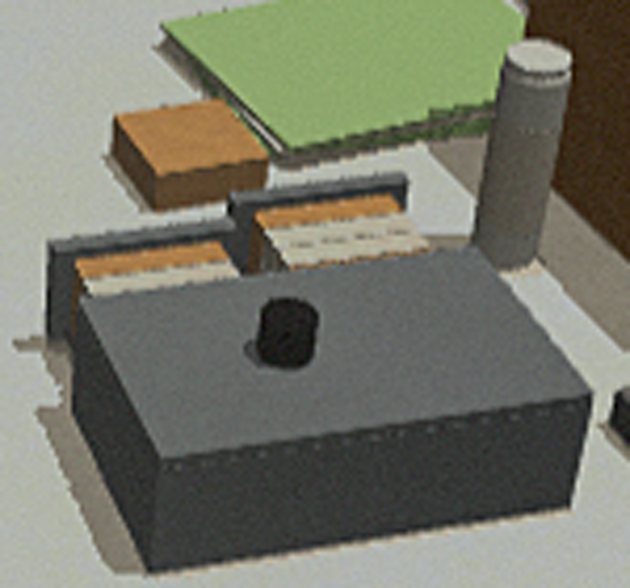

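```bash
python3 - <<'E'
from h import *
np.set_printoptions(precision=4,suppress=True)
print("cam",ray("top",(0,0))[0],ray("scene",(0,0))[0])
def zz(f,o,L): return [((x+.5)/f-.5+o[0],(y+.5)/f-.5+o[1]) for x,y in L]
def show(lbl,n,f,o,L,z):
    P=np.array([onz(n,p,z) for p in zz(f,o,L)])
    print(lbl,z);print(P[:,:2]);print(" lens",np.linalg.norm(np.diff(P,axis=0),axis=1), "dir",np.degrees(np.arctan2(*(np.diff(P,axis=0)[:,[1,0]].T))))
    return P
show("case FL FR NR NL","top",4.4,(165,90),[(85,53),(531,92),(514,355),(62,318)],.1)
show("case scene: FL? order","scene",4.2,(350,140),[(592,395),(163,460),(78,297),(475,245)],.1)
show("Lfront","top",4.4,(165,90),[(52,497),(265,515)],.092)
show("Lfront back","top",4.4,(165,90),[(55,478),(270,492)],.092)
show("Rfront","top",4.4,(165,90),[(297,468),(495,486)],.092)
show("Rfront back","top",4.4,(165,90),[(300,448),(495,465)],.092)
show("box near","top",6,(330,130),[(148,487),(612,446)],.1)
show("lid hinge","top",6,(330,130),[(140,158),(590,127)],.108)
show("hinge scene","scene",4.2,(200,150),[(105,412),(430,340)],.105)
show("box base far scene","scene",4.2,(200,150),[(117,531),(432,458)],.0)
# lid free edge triangulate
def tri(p,q):
    c1,d1=ray("top",p);c2,d2=ray("scene",q)
    A=np.stack([d1,-d2],1);s=np.linalg.lstsq(A,c2-c1,rcond=None)[0]
    a=c1+s[0]*d1;b=c2+s[1]*d2;return (a+b)/2,np.linalg.norm(a-b)
for p,q in [((178,280),(390,120)),((678,245),(55,185))]:
    print("edge",tri(zz(6,(330,130),[p])[0],zz(4.2,(200,150),[q])[0]))
g=lambda n,x,y,z:print(n,onz("top",(x,y),z))
g("stamp",311,184,.06);g("tape",304.5,238,.024);g("loupe",242,133,.134);g("can",131,198,.18);g("roll",509,184,.2)
g("rulerL",370,277,.006);g("rulerR",431,264,.006);g("carton",214,263,.04)
E
```

```text
cam [ 0.4105 -0.0203  1.4099] [ 1.7389 -0.3869  0.9742]
case FL FR NR NL 0.1
[[0.7829 0.377 ]
 [0.7591 0.0793]
 [0.5832 0.0878]
 [0.6048 0.3868]]
 lens [0.2986 0.1761 0.2998] dir [-94.5703 177.2254  85.8573]
case scene: FL? order 0.1
[[0.7866 0.3743]
 [0.767  0.0802]
 [0.5847 0.0923]
 [0.6067 0.3892]]
 lens [0.2947 0.1827 0.2977] dir [-93.8207 176.2054  85.7498]
Lfront 0.092
[[0.4868 0.3922]
 [0.4764 0.2511]]
 lens [0.1416] dir [-94.2221]
Lfront back 0.092
[[0.4994 0.3907]
 [0.4917 0.2481]]
 lens [0.1427] dir [-93.1284]
Rfront 0.092
[[0.5077 0.2307]
 [0.4972 0.0996]]
 lens [0.1315] dir [-94.6055]
Rfront back 0.092
[[0.521  0.229 ]
 [0.511  0.0999]]
 lens [0.1295] dir [-94.4018]
box near 0.1
[[ 0.4682 -0.1235]
 [ 0.4902 -0.3455]]
 lens [0.2231] dir [-84.341]
lid hinge 0.108
[[ 0.6258 -0.1183]
 [ 0.6429 -0.334 ]]
 lens [0.2164] dir [-85.4758]
hinge scene 0.105
[[ 0.6418 -0.3327]
 [ 0.6291 -0.119 ]]
 lens [0.2141] dir [93.4032]
box base far scene 0.0
[[ 0.6349 -0.3353]
 [ 0.6239 -0.119 ]]
 lens [0.2165] dir [92.9035]
edge (array([ 0.5528, -0.1242,  0.2301]), np.float64(0.0032501083144831494))
edge (array([ 0.5698, -0.341 ,  0.2316]), np.float64(0.0017058111125935165))
stamp [0.5482 0.0024 0.06  ]
tape [0.3872 0.0208 0.024 ]
loupe [0.6842 0.1987 0.134 ]
can [0.4929 0.4888 0.18  ]
roll [ 0.5393 -0.5264  0.2   ]
rulerL [ 0.2706 -0.18    0.006 ]
rulerR [ 0.3121 -0.3659  0.006 ]
carton [0.31   0.2902 0.04  ]
```

Measured: the case yaw is about -4.2° with its face middle at (0.5945, 0.2385), and the drawers stand out about 104 mm (left) and 71 mm (right). The box yaw is about +4.5°, the hinge is at about (0.634, -0.226), and the lid is about 61° open. The lengths agree with the sizes given. I'll do the lid first, and work out the moves in tool axes.

```bash
cat >> h.py <<'E'
from scipy.spatial.transform import Rotation as Ro
np.set_printoptions(precision=4,suppress=True)
def toolR(): 
    s=get_state();return s,Ro.from_euler("xyz",s["eef_rot"],degrees=True).as_matrix()
def plan(target,ydir=None):
    """units of shift (current tool axes) to target TCP, and turn units to align tool y to ydir deg (mod 180)"""
    s,R=toolR();d=np.array(target)-s["tcp_pos"]
    yd=np.degrees(np.arctan2(R[1,1],R[0,1]))
    print("t",s["time_s"],"tcp",s["tcp_pos"],"F",s["contact_force"],"ydir",yd,"w",s["gripper_width"])
    print("units tool xyz",R.T@d/.02)
    if ydir is not None:
        e=(ydir-yd+90)%180-90
        sg=-1 # tool x down: +turn about x = -yaw
        print("turn units",sg*e/6,"(or other half)",sg*(e-np.sign(e)*180)/6,"j6",s["joints"][5])
        a=np.radians(ydir);
E
python3 - <<'E'
from h import *
s,R=toolR();print(R)
plan((.645,-.227,.33),94.5)
E
```

```text
[[-0.0005 -0.2635  0.9647]
 [ 0.0014  0.9647  0.2635]
 [-1.      0.0015 -0.0001]]
t 0.1 tcp [ 0.1778 -0.6507  0.2161] F [-0.401  -0.8224 -0.144 ] ydir 105.27962741890205 w 0.08773942978412543
units tool xyz [-5.6772 14.2883 28.1155]
turn units 1.7966045698170088 (or other half) -28.20339543018299 j6 -16.50744070626755
```

step_arm --steps '[[[-1, 0, 0], 0.3], [[-1, 0, 0], 0.3], [[-1, 0, 0], 0.3], [[-1, 0, 0], 0.3], [[-1, 0, 0], 0.3], [[-1, 0, 0], 0.3], [[0, 0, 0], 0], [[0, 0, 0], 0]]' --fingers 1 --grip_force 10

```text
time_s: 0.77
tcp_pos: [0.1781, -0.6514, 0.3378]
eef_rot: [-59.4, 89.9, -54.9]
contact_force: [0.2, -0.0, -0.2]
gripper_width: 0.0404
```

```bash
python3 - <<'E'
from h import *
plan((.645,-.227,.33),94.5)
E
```

```text
t 0.7667 tcp [ 0.1781 -0.6514  0.3378] F [ 0.1805 -0.0335 -0.1737] ydir 94.4950729844854 w 0.0403679503063484
units tool xyz [ 0.3852 19.3242 24.9336]
turn units -0.0008211692524326963 (or other half) 29.999178830747567 j6 -27.297221461033942
```

step_arm --steps '[[[0, 0.75, 0.95], 0], [[0, 0.75, 0.95], 0], [[0, 0.75, 0.95], 0], [[0, 0.75, 0.95], 0], [[0, 0.75, 0.95], 0], [[0, 0.75, 0.95], 0], [[0, 0.75, 0.95], 0], [[0, 0.75, 0.95], 0], [[0, 0.75, 0.95], 0], [[0, 0.75, 0.95], 0], [[0, 0.75, 0.95], 0], [[0, 0.75, 0.95], 0], [[0, 0.75, 0.95], 0], [[0, 0.75, 0.95], 0], [[0, 0.75, 0.95], 0], [[0, 0.75, 0.95], 0], [[0, 0.75, 0.95], 0], [[0, 0.75, 0.95], 0], [[0, 0.75, 0.95], 0], [[0, 0.75, 0.95], 0]]'

```text
time_s: 2.43
tcp_pos: [0.5336, -0.321, 0.3354]
eef_rot: [149.6, 89.9, 154.1]
contact_force: [0.1, 0.3, 0.0]
gripper_width: 0.0005
```

step_arm --steps '[[[0, 0.7, 0.95], 0], [[0, 0.7, 0.95], 0], [[0, 0.7, 0.95], 0], [[0, 0.7, 0.95], 0], [[0, 0.7, 0.95], 0], [[0, 0.7, 0.95], 0], [[0, 0, 0], 0], [[0, 0, 0], 0], [[0, 0, 0], 0]]'

```text
time_s: 3.18
tcp_pos: [0.6399, -0.2295, 0.3357]
eef_rot: [166.9, 89.9, 171.4]
contact_force: [-0.1, 0.8, -0.3]
gripper_width: 0.0005
```

```bash
python3 - <<'E'
from h import *
plan((.645,-.227,.21),94.5)
for n in("scene","wrist"):
    im=capture(n);cv2.imwrite(f"pics/{n}1.png",im)
E
```

```text
t 3.1833 tcp [ 0.6399 -0.2295  0.3357] F [-0.099   0.8124 -0.2991] ydir 94.5187294751802 w 0.0004887428473805996
units tool xyz [6.2823 0.1036 0.2747]
turn units 0.00312157919669905 (or other half) -29.996878420803302 j6 -82.12810855641625
```

View pics/scene1.png

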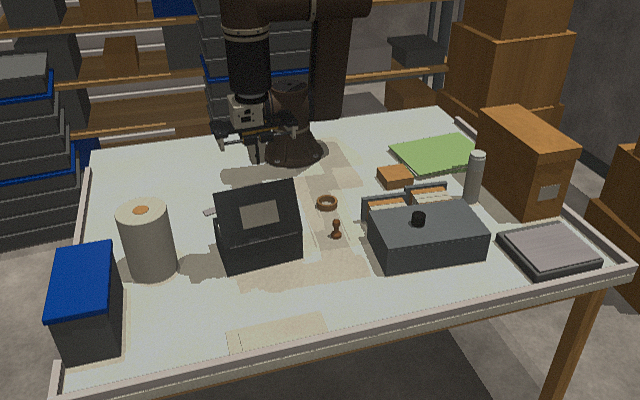

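View pics/wrist1.png

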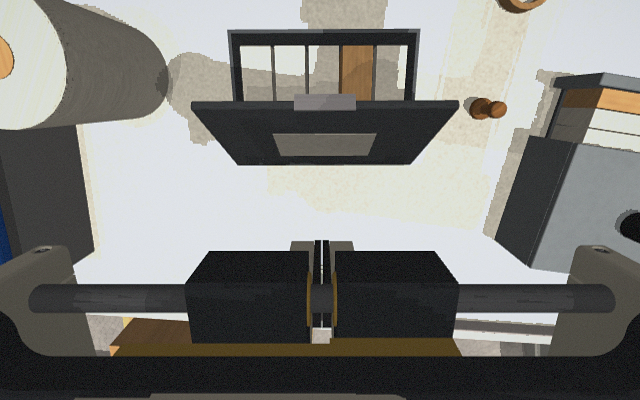

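The wrist view shows the lid's outer side with its label. The free edge runs (191,103)-(459,100) and the hinge (240,164)-(411,164), and the closed fingers sit clear on the hinge side. I'll check these against the first measurement.

```bash
python3 - <<'E'
from h import *
m=camera_model("wrist");print("cam",ray("wrist",(0,0))[0])
print("tip px",proj("wrist",[.6399,-.2295,.3167]),proj("scene",[.6399,-.2295,.3167]))
for z,L in((.108,[(240,165),(411,165)]),(.231,[(191,103),(459,100)]),(.1,[(228,30),(420,30)])):
    P=np.array([onz("wrist",p,z) for p in L]);print(z,P[:,:2],np.linalg.norm(P[1]-P[0]))
E
```

```text
cam [ 0.5577 -0.2354  0.5044]
tip px [[320.656  234.6254]] [[257.3543 172.4104]]
0.108 [[ 0.6441 -0.3317]
 [ 0.6274 -0.1167]] 0.2156680978091648
0.231 [[ 0.5687 -0.342 ]
 [ 0.5493 -0.1231]] 0.2197587502776332
0.1 [[ 0.4906 -0.3474]
 [ 0.4736 -0.1293]] 0.218729800634829
```

step_arm --steps '[[[0.8, 0, 0], 0], [[0.8, 0, 0], 0], [[0.8, 0, 0], 0], [[0.8, 0, 0], 0], [[0.8, 0, 0], 0], [[0.8, 0, 0], 0], [[0.8, 0, 0], 0], [[0, 0, -0.4], 0], [[0, 0, -0.4], 0], [[0, 0, -0.4], 0], [[0, 0, -0.4], 0], [[0, 0, 0], 0], [[0, 0, 0], 0]]'

```text
time_s: 4.37
tcp_pos: [0.6083, -0.2324, 0.2266]
eef_rot: [-12.4, 89.9, -8.0]
contact_force: [0.4, -0.3, 0.2]
gripper_width: 0.0008
```

```bash
python3 - <<'E'
from h import *
plan((.526,-.236,.127),94.5)
im=capture("scene");cv2.imwrite("pics/s2.png",cv2.resize(im[100:290,180:340],None,fx=3,fy=3))
E
```

```text
t 4.3667 tcp [ 0.6083 -0.2324  0.2266] F [ 0.3914 -0.2522  0.2055] ydir 94.47336713518285 w 0.0008048418782667572
units tool xyz [ 4.9689  0.1451 -4.1301]
turn units -0.004438810802857536 (or other half) 29.995561189197144 j6 -81.75585689150918
```

View pics/s2.png

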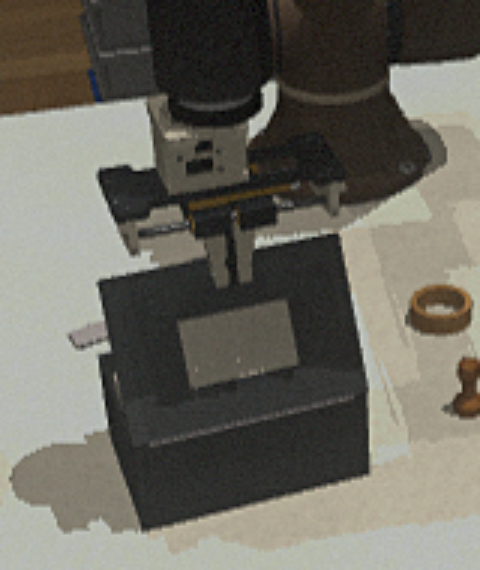

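The fingertips are behind the lid on its outer side, with no contact yet. Next I follow the lid's arc.

step_arm --steps '[[[0, 0, -0.22], 0], [[0, 0, -0.22], 0], [[0, 0, -0.22], 0], [[0.14, 0, -0.24], 0], [[0.14, 0, -0.24], 0], [[0.14, 0, -0.24], 0], [[0.14, 0, -0.24], 0], [[0.14, 0, -0.24], 0], [[0.14, 0, -0.24], 0], [[0, 0, 0], 0], [[0, 0, 0], 0]]'

```text
time_s: 5.33
tcp_pos: [0.5662, -0.2355, 0.208]
eef_rot: [168.9, 90.0, 173.4]
contact_force: [0.4, 0.2, 0.2]
gripper_width: 0.0009
```

```bash
python3 - <<'E'
from h import *
plan((.526,-.236,.127),94.5)
im=capture("scene");cv2.imwrite("pics/s3.png",cv2.resize(im[100:290,180:340],None,fx=3,fy=3))
E
```

```text
t 5.3333 tcp [ 0.5662 -0.2355  0.208 ] F [0.4146 0.2445 0.207 ] ydir 94.4769301023949 w 0.0008549765881937186
units tool xyz [ 4.0522  0.1302 -2.0021]
turn units -0.0038449829341828945 (or other half) 29.996155017065817 j6 -81.16654039627876
```

View pics/s3.png

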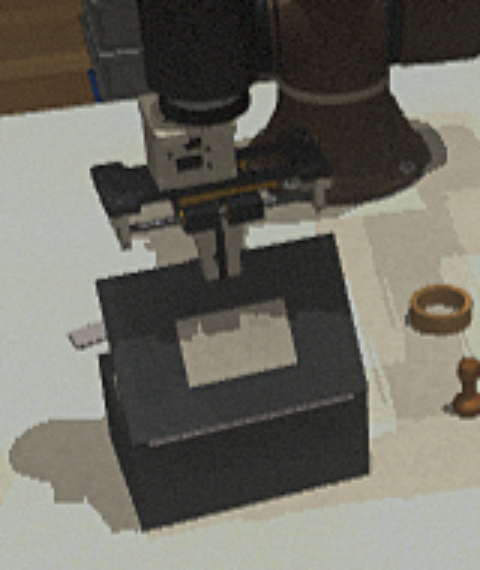

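```bash
python3 - <<'E'
from h import *
im=capture("wrist");cv2.imwrite("pics/w3.png",im)
print(proj("wrist",[[.5543+.0082,-.3409,.213],[.5373+.0082,-.1242,.213],[.57,-.341,.231]]))
E
```

```text
[[130.154  231.9189]
 [522.6709 231.8474]
 [111.1434 259.5982]]
```

View pics/w3.png

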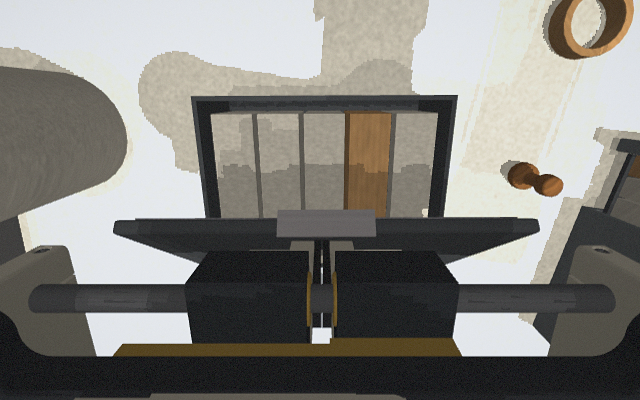

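The lid's free edge is now at row ~220 in the wrist view. Unmoved it would sit at ~260, so the lid is following. I continue the arc.

step_arm --steps '[[[0.2, 0, -0.17], 0], [[0.2, 0, -0.17], 0], [[0.2, 0, -0.17], 0], [[0.2, 0, -0.17], 0], [[0.2, 0, -0.17], 0], [[0.2, 0, -0.17], 0], [[0.23, 0, -0.11], 0], [[0.23, 0, -0.11], 0], [[0.23, 0, -0.11], 0], [[0.23, 0, -0.11], 0], [[0.23, 0, -0.11], 0], [[0.23, 0, -0.11], 0], [[0, 0, 0], 0], [[0, 0, 0], 0]]'

```text
time_s: 6.6
tcp_pos: [0.5328, -0.238, 0.1561]
eef_rot: [161.7, 90.0, 166.2]
contact_force: [0.5, -0.5, 0.2]
gripper_width: 0.0007
```

```bash
python3 - <<'E'
from h import *
plan((.526,-.236,.127),94.5)
im=capture("scene");cv2.imwrite("pics/s4.png",cv2.resize(im[100:290,180:340],None,fx=3,fy=3))
E
```

```text
t 6.6 tcp [ 0.5328 -0.238   0.1561] F [ 0.484  -0.5187  0.2216] ydir 94.47954356255472 w 0.0006925312835327278
units tool xyz [ 1.4553  0.126  -0.33  ]
turn units -0.0034094062408793016 (or other half) 29.996590593759123 j6 -80.62916650611271
```

View pics/s4.png

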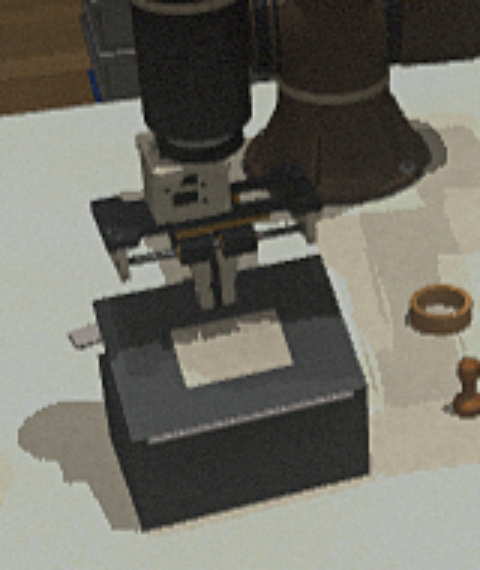

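step_arm --steps '[[[0.15, 0, -0.03], 0], [[0.15, 0, -0.03], 0], [[0.15, 0, -0.03], 0], [[0.15, 0, -0.03], 0], [[0.15, 0, -0.03], 0], [[0.15, 0, -0.03], 0], [[0.15, 0, -0.03], 0], [[0.1, 0, -0.02], 0], [[0.1, 0, 0], 0], [[0.1, 0, 0], 0], [[0.05, 0, 0], 0], [[0, 0, 0], 0], [[0, 0, 0], 0]]'

```text
time_s: 7.73
tcp_pos: [0.5286, -0.2384, 0.1285]
eef_rot: [21.8, 90.0, 26.3]
contact_force: [-0.5, -0.1, 0.0]
gripper_width: 0.0007
```

step_arm --steps '[[[0.05, 0, 0], 0], [[0.05, 0, 0], 0], [[0, 0, 0], 0], [[0, 0, 0], 0]]'

```text
time_s: 8.07
tcp_pos: [0.5286, -0.2384, 0.1265]
eef_rot: [-0.7, 90.0, 3.8]
contact_force: [-0.0, -0.5, 1.7]
gripper_width: 0.0004
```

step_arm --steps '[[[0.05, 0, 0], 0], [[0.05, 0, 0], 0], [[0, 0, 0], 0], [[0, 0, 0], 0]]'

```text
time_s: 8.4
tcp_pos: [0.5285, -0.2384, 0.1245]
eef_rot: [145.2, 90.0, 149.7]
contact_force: [0.1, 0.7, 0.1]
gripper_width: 0.0002
```

step_arm --steps '[[[0.05, 0, 0], 0], [[0.05, 0, 0], 0], [[0, 0, 0], 0], [[0, 0, 0], 0]]'

```text
time_s: 8.73
tcp_pos: [0.5285, -0.2384, 0.1224]
eef_rot: [147.8, 90.0, 152.3]
contact_force: [-0.8, -0.5, 0.7]
gripper_width: 0.0005
```

```bash
python3 - <<'E'
from h import *
plan((.526,-.236,.127),94.5)
im=capture("scene");cv2.imwrite("pics/s5.png",cv2.resize(im[100:290,180:340],None,fx=3,fy=3))
im=capture("wrist");cv2.imwrite("pics/w5.png",im)
E
```

```text
t 8.7333 tcp [ 0.5285 -0.2384  0.1224] F [-0.8408 -0.4587  0.7323] ydir 94.48463635594928 w 0.0005105802001535425
units tool xyz [-0.2282  0.1291 -0.1151]
turn units -0.002560607341787128 (or other half) 29.99743939265821 j6 -80.55042041312328
```

View pics/s5.png

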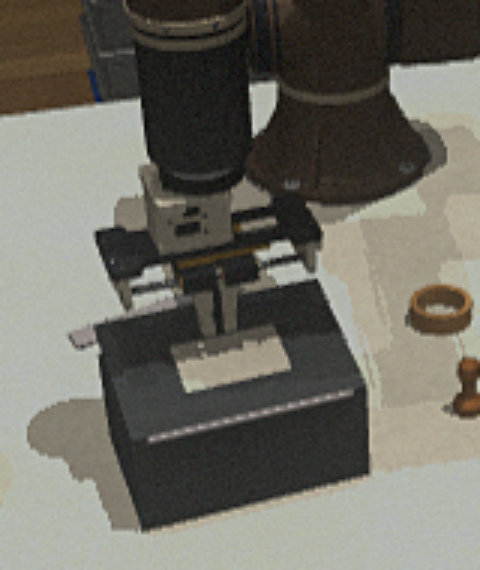

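View pics/w5.png

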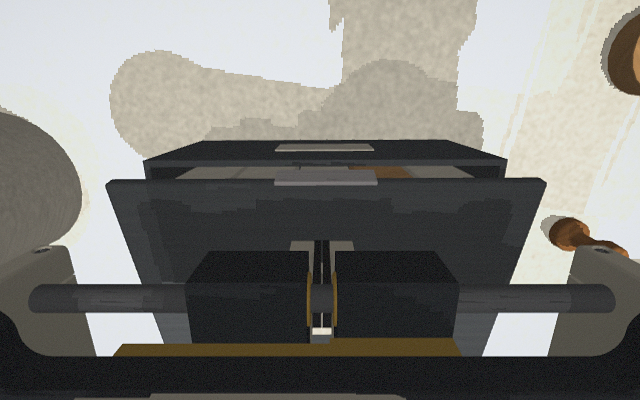

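```bash
python3 - <<'E'
from h import *
for z in(.11,.12,.13,.14,.15):
    P=np.array([onz("wrist",p,z) for p in((106,181),(546,181))]);w=np.linalg.norm(P[1]-P[0])
    mid=P.mean(0);print(z,mid,w,"r from hinge",np.hypot(mid[0]-.635,z-.108))
    d=P.mean(0)
E
```

```text
0.11 [ 0.4914 -0.2375  0.11  ] 0.2562645258364135 r from hinge 0.1436047969021989
0.12 [ 0.4889 -0.2378  0.12  ] 0.2420456918316226 r from hinge 0.14657928271181028
0.13 [ 0.4864 -0.2382  0.13  ] 0.22782685782683176 r from hinge 0.15020352337367873
0.14 [ 0.4839 -0.2385  0.14  ] 0.21360802382204086 r from hinge 0.15443177987058618
0.15 [ 0.4814 -0.2389  0.15  ] 0.19938918981725004 r from hinge 0.15921593739540815
```

The wrist view shows the lid's free edge at z ≈ 0.13, so it is still ~9° open while the TCP is at 0.122. The real fingertips seem to be nearer the TCP than 19 mm. I'll check their height from the scene picture.

```bash
python3 - <<'E'
from h import *
im=capture("scene");cv2.imwrite("pics/s6.png",cv2.resize(im[160:260,205:305],None,fx=6,fy=6,interpolation=cv2.INTER_CUBIC))
s,R=toolR();t=s["tcp_pos"]
p=proj("scene",[t+[0,0,-.019],t,t+[0,0,.02],t+[0,0,.047]]);print((p-[205,160])*6)
E
```

```text
[[285.089  347.2642]
 [281.9245 314.6246]
 [278.544  279.7573]
 [273.8978 231.836 ]]
```

View pics/s6.png

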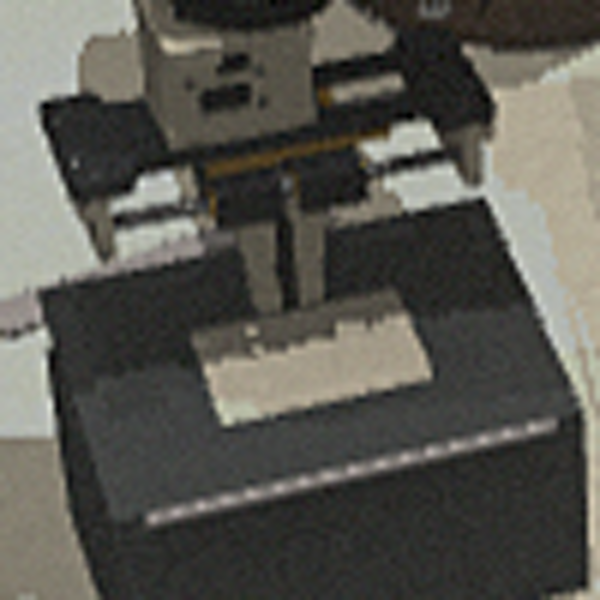

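step_arm --steps '[[[0.1, 0, 0], 0], [[0.1, 0, 0], 0], [[0.1, 0, 0], 0], [[0.1, 0, 0], 0], [[0.1, 0, 0], 0], [[0.1, 0, 0], 0], [[0, 0, 0], 0], [[0, 0, 0], 0]]'

```text
time_s: 9.55
tcp_pos: [0.5285, -0.2384, 0.1103]
eef_rot: [147.4, 90.0, 151.9]
contact_force: [0.0, -0.2, 0.5]
gripper_width: 0.0003
```

step_arm --steps '[[[0.05, 0, 0], 0], [[0.05, 0, 0], 0], [[0, 0, 0], 0], [[0, 0, 0], 0]]'

```text
time_s: 9.88
tcp_pos: [0.5285, -0.2384, 0.1085]
eef_rot: [39.0, 90.0, 43.5]
contact_force: [-1.2, -0.5, 0.2]
gripper_width: 0.0004
```

step_arm --steps '[[[0.05, 0, 0], 0], [[0.05, 0, 0], 0], [[0, 0, 0], 0], [[0, 0, 0], 0]]'

```text
time_s: 10.22
tcp_pos: [0.5285, -0.2384, 0.1065]
eef_rot: [118.9, 90.0, 123.4]
contact_force: [0.5, -0.3, -0.1]
gripper_width: 0.0004
```

step_arm --steps '[[[0.05, 0, 0], 0], [[0.05, 0, 0], 0], [[0, 0, 0], 0]]'

```text
time_s: 10.47
tcp_pos: [0.5285, -0.2384, 0.1044]
eef_rot: [162.3, 90.0, 166.8]
contact_force: [1.4, 0.1, 0.5]
gripper_width: 0.0002
```

```bash
python3 - <<'E'
from h import *
plan((.526,-.236,.127),94.5)
im=capture("scene");cv2.imwrite("pics/s7.png",cv2.resize(im[160:260,205:305],None,fx=6,fy=6,interpolation=cv2.INTER_CUBIC))
im=capture("wrist");cv2.imwrite("pics/w7.png",im)
s,R=toolR();t=s["tcp_pos"]
p=proj("scene",[t+[0,0,-.019],t]);print((p-[205,160])*6)
E
```

```text
t 10.4667 tcp [ 0.5285 -0.2384  0.1044] F [1.4439 0.114  0.493 ] ydir 94.48624882524253 w 0.00018159484302429174
units tool xyz [-1.1313  0.1297 -0.1144]
turn units -0.0022918624595789083 (or other half) 29.997708137540418 j6 -80.54993915009543
[[288.1049 377.8694]
 [284.9833 345.6692]]
```

View pics/s7.png

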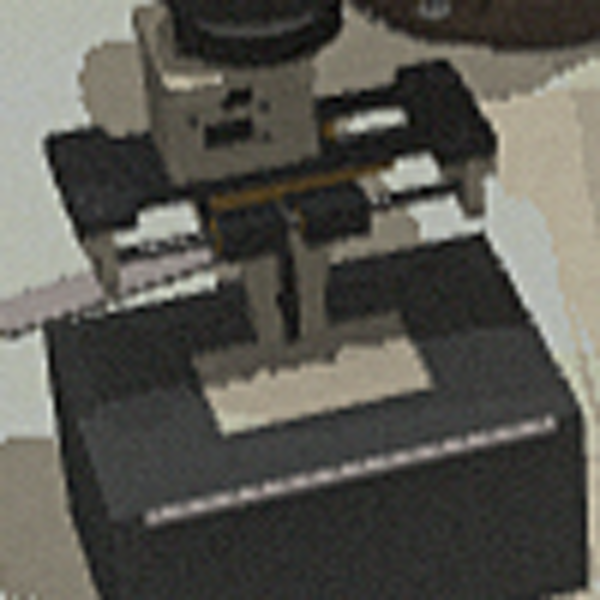

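View pics/w7.png

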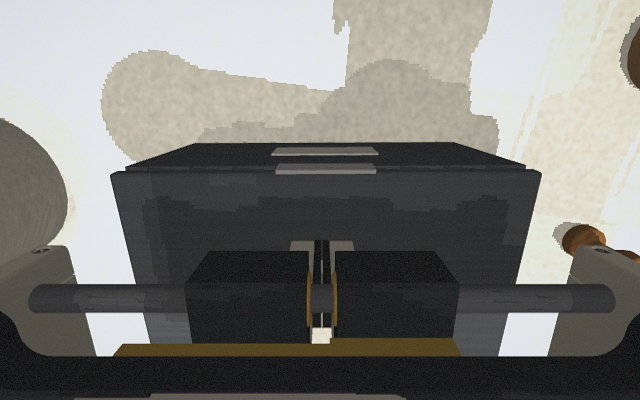

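The lid is nearly shut. I press on in small steps until the force rises.

step_arm --steps '[[[0.05, 0, 0], 0], [[0.05, 0, 0], 0], [[0, 0, 0], 0]]'

```text
time_s: 10.82
tcp_pos: [0.5285, -0.2384, 0.1024]
eef_rot: [167.4, 90.0, 171.9]
contact_force: [-0.6, 0.3, 0.3]
gripper_width: 0.0004
```

step_arm --steps '[[[0.05, 0, 0], 0], [[0.05, 0, 0], 0], [[0, 0, 0], 0]]'

```text
time_s: 11.07
tcp_pos: [0.5284, -0.2384, 0.1003]
eef_rot: [164.1, 90.0, 168.6]
contact_force: [0.2, -0.8, 0.2]
gripper_width: 0.0001
```

step_arm --steps '[[[0.05, 0, 0], 0], [[0, 0, 0], 0], [[0, 0, 0], 0]]'

```text
time_s: 11.32
tcp_pos: [0.5286, -0.2384, 0.0995]
eef_rot: [75.4, 90.0, 79.9]
contact_force: [-0.1, 0.2, -0.7]
gripper_width: 0.0003
```

step_arm --steps '[[[0.05, 0, 0], 0], [[0.05, 0, 0], 0], [[0, 0, 0], 0]]'

```text
time_s: 11.57
tcp_pos: [0.5287, -0.2385, 0.0991]
eef_rot: [-39.7, 89.9, -35.2]
contact_force: [-3.4, 3.3, 12.7]
gripper_width: 0.0008
```

step_arm --steps '[[[0.05, 0, 0], 0], [[0.05, 0, 0], 0]]'

```text
time_s: 11.73
tcp_pos: [0.5288, -0.2385, 0.0988]
eef_rot: [-45.1, 89.9, -40.5]
contact_force: [-11.8, 9.1, 34.9]
gripper_width: 0.0003
```

```bash
python3 - <<'E'
from h import *
plan((.526,-.236,.127),94.5)
im=capture("scene");cv2.imwrite("pics/s8.png",cv2.resize(im[160:260,205:305],None,fx=6,fy=6,interpolation=cv2.INTER_CUBIC))
im=capture("wrist");cv2.imwrite("pics/w8.png",im)
E
```

```text
t 11.7333 tcp [ 0.5288 -0.2385  0.0988] F [-11.7736   9.0961  34.9052] ydir 94.55605561050614 w 0.00028286342330955424
units tool xyz [-1.4105  0.1355 -0.1265]
turn units 0.009342601751022528 (or other half) -29.99065739824898 j6 -80.55153924572826
```

View pics/s8.png

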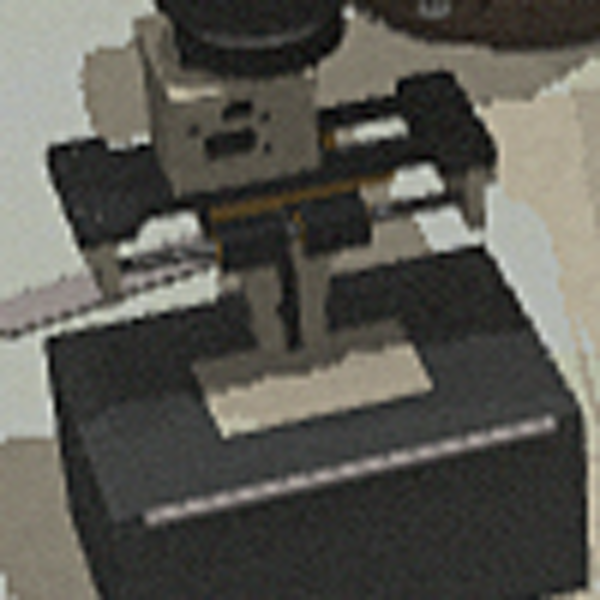

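View pics/w8.png

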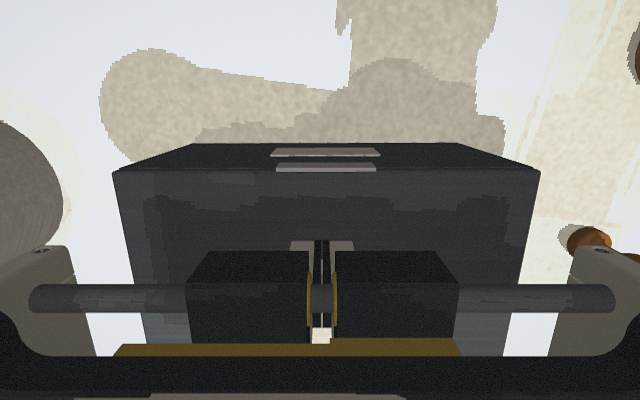

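Force rose to 35 N, a hard stop: the lid sits on the box, and in the wrist view the edge is flush with the rim at (113,172)-(540,172). I'm backing off now and lifting clear.

step_arm --steps '[[[-0.2, 0, 0], 0], [[-0.3, 0, 0], 0], [[-0.5, 0, 0], 0], [[-0.8, 0, 0], 0], [[-1, 0, 0], 0], [[-1, 0, 0], 0], [[-1, 0, 0], 0], [[-1, 0, 0], 0], [[0, 0, 0], 0], [[0, 0, 0], 0]]'

```text
time_s: 12.67
tcp_pos: [0.5293, -0.2386, 0.2131]
eef_rot: [-10.9, 89.8, -6.4]
contact_force: [-0.2, 0.3, -1.2]
gripper_width: 0.0002
```

```bash
python3 - <<'E'
from h import *
# right drawer approach: case frame
yaw=np.radians(-4.2);X=np.array([np.cos(yaw),np.sin(yaw)]);Y=np.array([-np.sin(yaw),np.cos(yaw)]);O=np.array([.5945,.2385])
def cw(u,v):return O+u*X+v*Y
print("right start",cw(-.14,-.075),"shut tcp",cw(-.0245,-.075)," left start",cw(-.17,.07),"shut",cw(-.0245,.07))
p=cw(-.14,-.075);plan((p[0],p[1],.18),85.8)
for n in("top","wrist"):
    im=capture(n);cv2.imwrite(f"pics/{n}9.png",im)
E
```

```text
right start [0.4494 0.174 ] shut tcp [0.5646 0.1655]  left start [0.4301 0.3208] shut [0.5752 0.3101]
t 12.6667 tcp [ 0.5293 -0.2386  0.2131] F [-0.1719  0.2847 -1.2239] ydir 94.48267094639121 w 0.00019672933147051096
units tool xyz [ 1.6395 20.8755 -2.3738]
turn units 1.4471118243985355 (or other half) -28.552888175601463 j6 -80.55109832515997
```

View pics/top9.png

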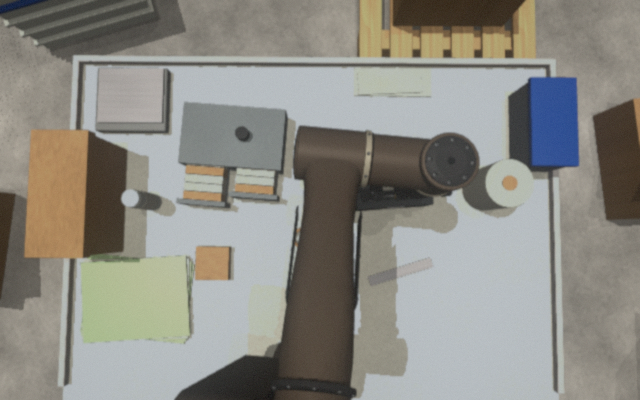

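View pics/wrist9.png

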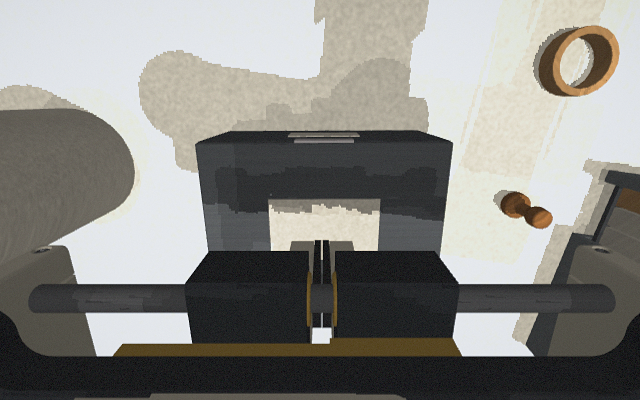

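The lid lies flat in both views, with the rim covered. The drawers, stamp and tape are undisturbed. Next is the right drawer.

step_arm --steps '[[[0, 0, 0], 0.75], [[0, 0, 0], 0.7], [[0, 0, 0], 0]]'

```text
time_s: 13.02
tcp_pos: [0.5279, -0.2383, 0.2104]
eef_rot: [173.1, 89.9, 168.7]
contact_force: [-0.8, 0.7, -0.4]
gripper_width: 0.0004
```

```bash
python3 - <<'E'
from h import *
plan((.4494,.174,.12),85.8)
E
```

```text
t 13.0167 tcp [ 0.5279 -0.2383  0.2104] F [-0.7983  0.6991 -0.4055] ydir 85.59029387868367 w 0.000441005343935083
units tool xyz [ 4.5378 20.2499 -5.4904]
turn units -0.03495102021938834 (or other half) 29.965048979780608 j6 -89.43997976572552
```

step_arm --steps '[[[0, 1, -0.28], 0], [[0, 1, -0.28], 0], [[0, 1, -0.28], 0], [[0, 1, -0.28], 0], [[0, 1, -0.28], 0], [[0, 1, -0.28], 0], [[0, 1, -0.28], 0], [[0, 1, -0.28], 0], [[0, 1, -0.28], 0], [[0, 1, -0.28], 0], [[0, 1, -0.28], 0], [[0, 1, -0.28], 0], [[0, 1, -0.28], 0], [[0, 1, -0.28], 0], [[0, 1, -0.28], 0], [[0, 1, -0.28], 0], [[0, 1, -0.28], 0], [[0, 1, -0.28], 0], [[0, 1, -0.28], 0], [[0, 1, -0.28], 0]]'

```text
time_s: 14.68
tcp_pos: [0.4456, 0.1695, 0.211]
eef_rot: [-136.7, 89.9, -140.7]
contact_force: [0.7, 0.1, 0.4]
gripper_width: 0.0007
```

step_arm --steps '[[[0.5, 0.2, 0], 0], [[0.5, 0, 0], 0], [[0.5, 0, 0], 0], [[0.5, 0, 0], 0], [[0.5, 0, 0], 0], [[0, 0, 0], 0], [[0, 0, 0], 0]]'

```text
time_s: 15.27
tcp_pos: [0.4463, 0.1718, 0.1608]
eef_rot: [-128.6, 89.9, -132.8]
contact_force: [-0.0, 0.2, 0.6]
gripper_width: 0.0008
```

```bash
python3 - <<'E'
from h import *
plan((.4494,.174,.063),85.8)
for n in("top","wrist","scene"):
    im=capture(n);cv2.imwrite(f"pics/{n}10.png",im)
E
```

```text
t 15.2667 tcp [0.4463 0.1718 0.1608] F [-0.0117  0.1946  0.6169] ydir 85.74892375527853 w 0.0007912008112040789
units tool xyz [4.889  0.127  0.1517]
turn units -0.008512707453578608 (or other half) 29.991487292546424 j6 -138.95816700777394
```

View pics/wrist10.png

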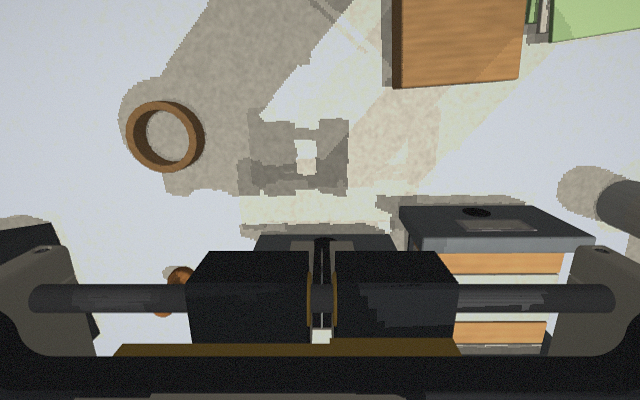

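View pics/scene10.png

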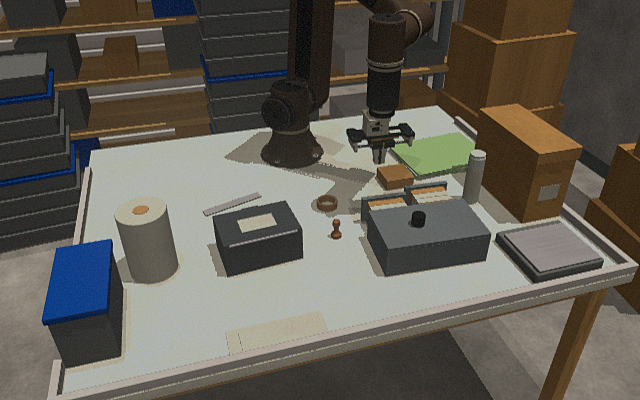

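```bash
python3 - <<'E'
from h import *
im=cv2.imread("pics/scene10.png");x0,y0=335,95
cv2.imwrite("pics/s10z.png",cv2.resize(im[y0:y0+90,x0:x0+90],None,fx=6.5,fy=6.5,interpolation=cv2.INTER_CUBIC))
s,R=toolR();t=s["tcp_pos"]
for dy in(-.0965,0,.0965):
  for dx in (0,.039):
    p=t+R[:,1]*dy+R[:,2]*dx
    print(dy,dx,((proj("scene",[p,p+[0,0,.009],p+[0,0,.047]])-[x0,y0])*6.5).tolist())
E
```

```text
-0.0965 0 [[81.34034791562095, 479.07483268960635], [81.77919966398935, 462.58317582900327], [83.6629451063719, 391.793704067697]]
-0.0965 0.039 [[102.62512428067984, 520.8339551253321], [103.14111795677377, 504.1417095704231], [105.35673554071383, 432.46712424051526]]
0 0 [[276.9712562468788, 456.4613773778068], [278.01331271236694, 440.08010786756654], [282.48546681961955, 369.7772364316015]]
0 0.039 [[301.9298531543486, 497.3032482187938], [303.0719336573186, 480.72293740560514], [307.9749691558411, 409.5424450653453]]
0.0965 0 [[468.37526619443986, 434.336519591432], [469.994459510543, 418.06474709974293], [476.94225545745076, 348.2442050789539]]
0.0965 0.039 [[496.84316544164324, 474.2910093746162], [498.58372633530246, 457.8217847632895], [506.0547009670703, 387.13126211375766]]
```

View pics/s10z.png

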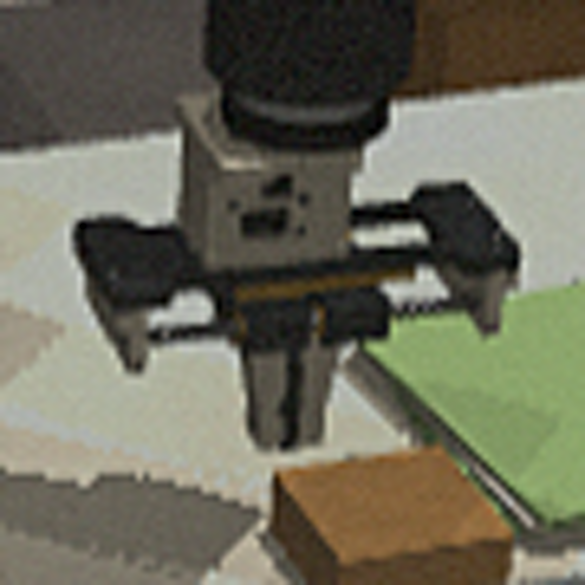

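Measured from this picture, the closed fingertips end about 9 mm above the TCP, and the gripper's posts sit about 50 mm above the TCP. With the TCP at z 0.063, the tips meet the panel at ~0.072 and the body clears the case top. Next I descend in front of the right drawer and push.

step_arm --steps '[[[0.6, 0, 0], 0], [[0.6, 0, 0], 0], [[0.6, 0, 0], 0], [[0.6, 0, 0], 0], [[0.6, 0, 0], 0], [[0.6, 0, 0], 0], [[0.6, 0, 0], 0], [[0.6, 0, 0], 0], [[0, 0, 0], 0], [[0, 0, 0], 0]]'

```text
time_s: 16.25
tcp_pos: [0.4466, 0.1727, 0.0658]
eef_rot: [-115.7, 90.0, -119.9]
contact_force: [-0.7, 0.4, 1.2]
gripper_width: 0.0007
```

step_arm --steps '[[[0, 0, 0.4], 0], [[0, 0, 0.4], 0], [[0, 0, 0.4], 0], [[0, 0, 0.4], 0], [[0, 0, 0.3], 0], [[0, 0, 0.2], 0], [[0, 0, 0.2], 0], [[0, 0, 0.2], 0], [[0, 0, 0.2], 0], [[0, 0, 0], 0]]'

```text
time_s: 17.08
tcp_pos: [0.501, 0.1688, 0.0655]
eef_rot: [-16.1, 90.0, -20.3]
contact_force: [-0.1, 0.0, -0.7]
gripper_width: 0.0009
```

```bash
python3 - <<'E'
from h import *
plan((.5646,.1655,.063),85.8)
im=capture("top");cv2.imwrite("pics/t11.png",cv2.resize(im[80:240,120:330],None,fx=3.5,fy=3.5))
im=capture("scene");cv2.imwrite("pics/s11.png",cv2.resize(im[110:290,330:510],None,fx=3.3,fy=3.3))
E
```

```text
t 17.0833 tcp [0.501  0.1688 0.0655] F [-0.1316  0.047  -0.657 ] ydir 85.78832331203735 w 0.0009165547794192651
units tool xyz [0.1264 0.0702 3.1838]
turn units -0.001946114660441367 (or other half) 29.99805388533956 j6 -134.12170903418033
```

View pics/t11.png

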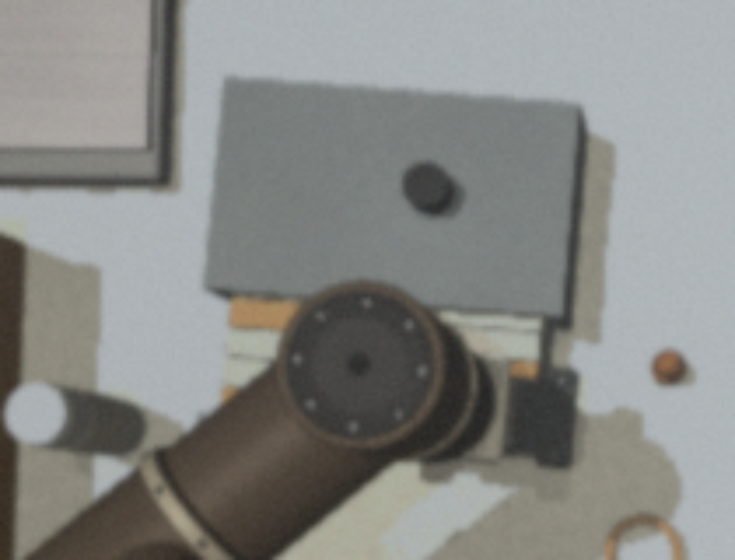

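View pics/s11.png

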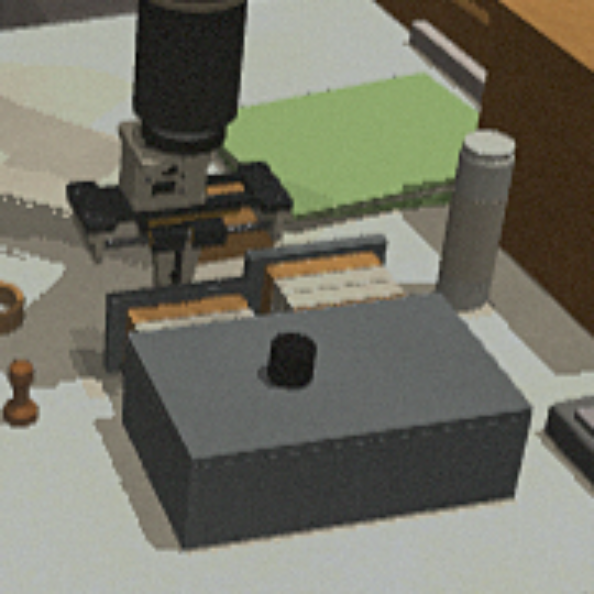

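The fingertips are at the right front panel's outer face, below its top edge, with the body above. Pushing in.

step_arm --steps '[[[0, 0, 0.2], 0], [[0, 0, 0.25], 0], [[0, 0, 0.25], 0], [[0, 0, 0.25], 0], [[0, 0, 0.25], 0], [[0, 0, 0.25], 0], [[0, 0, 0.25], 0], [[0, 0, 0.25], 0], [[0, 0, 0.2], 0], [[0, 0, 0.15], 0], [[0, 0, 0.1], 0], [[0, 0, 0.1], 0], [[0, 0, 0.1], 0], [[0, 0, 0.1], 0], [[0, 0, 0], 0]]'

```text
time_s: 18.43
tcp_pos: [0.5547, 0.1648, 0.0656]
eef_rot: [9.7, 90.0, 5.5]
contact_force: [-0.2, 0.4, 0.2]
gripper_width: 0.0006
```

step_arm --steps '[[[0, 0, 0.1], 0], [[0, 0, 0.1], 0], [[0, 0, 0.1], 0], [[0, 0, 0], 0]]'

```text
time_s: 18.77
tcp_pos: [0.5607, 0.1644, 0.0656]
eef_rot: [-0.8, 90.0, -5.0]
contact_force: [-0.3, -0.9, -1.1]
gripper_width: 0.0008
```

```bash
python3 - <<'E'
from h import *
plan((.5646,.1655,.063),85.8)
im=capture("scene");cv2.imwrite("pics/s12.png",cv2.resize(im[110:290,330:510],None,fx=3.3,fy=3.3))
E
```

```text
t 18.7667 tcp [0.5607 0.1644 0.0656] F [-0.3149 -0.9427 -1.096 ] ydir 85.78945195238047 w 0.000762669931724268
units tool xyz [0.1301 0.0716 0.1903]
turn units -0.0017580079365870915 (or other half) 29.998241992063413 j6 -129.73150192400465
```

View pics/s12.png

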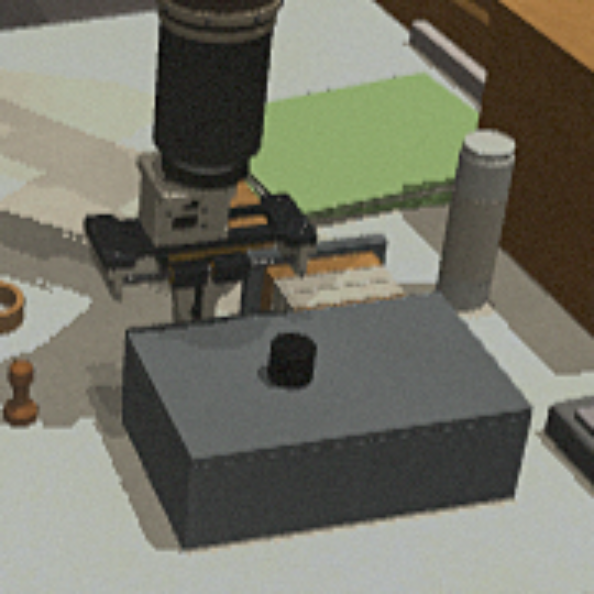

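Almost home. Small steps now, until the force rises.

step_arm --steps '[[[0, 0, 0.08], 0], [[0, 0, 0.08], 0], [[0, 0, 0], 0]]'

```text
time_s: 19.07
tcp_pos: [0.5633, 0.1641, 0.0656]
eef_rot: [-162.6, 90.0, -166.9]
contact_force: [-3.1, 2.1, 1.8]
gripper_width: 0.0005
```

step_arm --steps '[[[0, 0, 0.08], 0], [[0, 0, 0.08], 0], [[0, 0, 0], 0]]'

```text
time_s: 19.32
tcp_pos: [0.5633, 0.164, 0.0656]
eef_rot: [-171.3, 89.7, -175.5]
contact_force: [-16.7, 5.6, 12.7]
gripper_width: 0.0006
```

step_arm --steps '[[[0, 0, 0.05], 0], [[0, 0, 0.05], 0], [[0, 0, 0], 0]]'

```text
time_s: 19.57
tcp_pos: [0.5634, 0.1639, 0.0656]
eef_rot: [-171.3, 89.5, -175.6]
contact_force: [-27.9, 9.7, 19.7]
gripper_width: 0.0003
```

A firm stop at u ≈ -25 mm, which is where the tool should be with the panel shut. Backing off straight out and then lifting.

step_arm --steps '[[[0, 0, -0.3], 0], [[0, 0, -0.5], 0], [[0, 0, -0.8], 0], [[0, 0, -0.8], 0], [[0, 0, -0.8], 0], [[0, 0, -0.8], 0], [[-0.8, 0, -0.8], 0], [[-0.8, 0, -0.8], 0], [[-0.8, 0, -0.8], 0], [[-0.8, 0, -0.8], 0], [[-0.8, 0, 0], 0], [[-0.8, 0, 0], 0], [[0, 0, 0], 0], [[0, 0, 0], 0]]'

```text
time_s: 20.73
tcp_pos: [0.4255, 0.1747, 0.1626]
eef_rot: [43.9, 89.8, 39.6]
contact_force: [-0.2, -0.6, 0.6]
gripper_width: 0.0003
```

```bash
python3 - <<'E'
from h import *
plan((.4301,.3208,.160),85.8)
im=capture("scene");cv2.imwrite("pics/s13.png",cv2.resize(im[110:290,330:510],None,fx=3.3,fy=3.3))
im=capture("top");cv2.imwrite("pics/t13.png",cv2.resize(im[80:240,120:330],None,fx=3.5,fy=3.5))
E
```

```text
t 20.7333 tcp [0.4255 0.1747 0.1626] F [-0.1849 -0.6004  0.5655] ydir 85.79149450181217 w 0.0003326387194599476
units tool xyz [ 0.1435  7.2996 -0.3076]
turn units -0.0014175830313050142 (or other half) 29.99858241696869 j6 -141.21551096034756
```

View pics/s13.png

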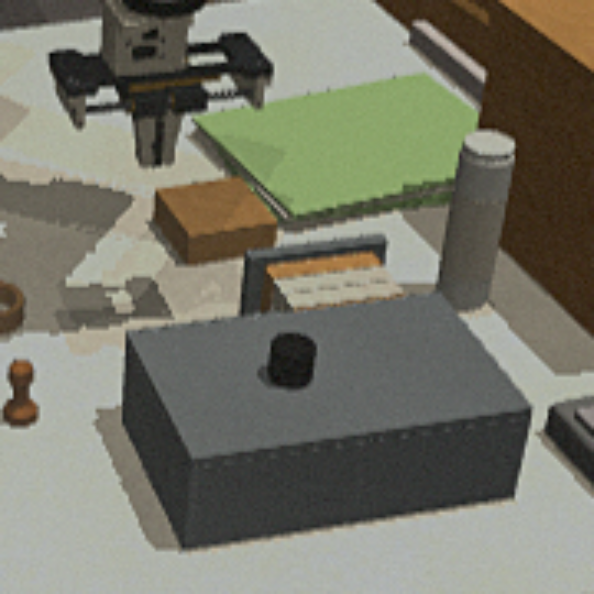

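View pics/t13.png

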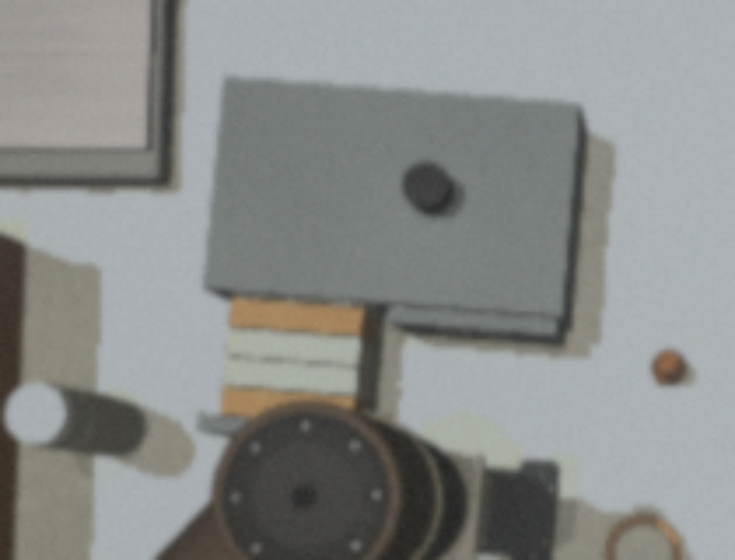

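The right drawer is flush in both views. On to the left one: across at this height, then down in front of it.

step_arm --steps '[[[0, 0.8, 0], 0], [[0, 0.8, 0], 0], [[0, 0.8, 0], 0], [[0, 0.8, 0], 0], [[0, 0.8, 0], 0], [[0, 0.8, 0], 0], [[0, 0.8, 0], 0], [[0, 0.8, 0], 0], [[0, 0.7, -0.3], 0], [[0, 0, 0], 0], [[0, 0, 0], 0]]'

```text
time_s: 21.75
tcp_pos: [0.4289, 0.3173, 0.1612]
eef_rot: [-127.6, 90.0, -131.8]
contact_force: [0.3, -0.2, 0.4]
gripper_width: 0.0007
```

```bash
python3 - <<'E'
from h import *
plan((.4301,.3208,.065),85.8)
im=capture("scene");cv2.imwrite("pics/s14.png",cv2.resize(im[60:290,330:530],None,fx=2.6,fy=2.6))
E
```

```text
t 21.75 tcp [0.4289 0.3173 0.1612] F [ 0.3185 -0.1898  0.3678] ydir 85.85663815990117 w 0.000697596322026044
units tool xyz [4.8124 0.1826 0.0501]
turn units 0.009439693316861527 (or other half) -29.990560306683136 j6 -151.69872117263427
```

View pics/s14.png

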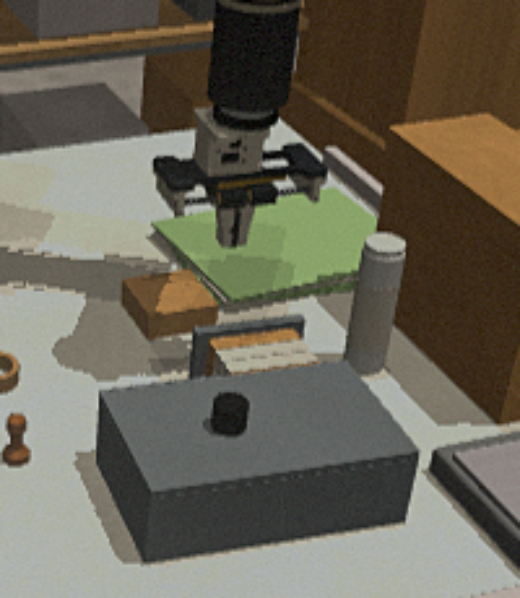

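step_arm --steps '[[[0.6, 0, 0], 0], [[0.6, 0, 0], 0], [[0.6, 0, 0], 0], [[0.6, 0, 0], 0], [[0.6, 0, 0], 0], [[0.6, 0, 0], 0], [[0.6, 0, 0], 0], [[0.6, 0, 0], 0], [[0, 0, 0], 0], [[0, 0, 0], 0]]'

```text
time_s: 22.63
tcp_pos: [0.4293, 0.3156, 0.0655]
eef_rot: [-114.9, 89.9, -119.2]
contact_force: [-0.6, -0.4, 0.7]
gripper_width: 0.0006
```

step_arm --steps '[[[0, 0, 0.4], 0], [[0, 0, 0.4], 0], [[0, 0, 0.4], 0], [[0, 0, 0.3], 0], [[0, 0, 0.2], 0], [[0, 0, 0.2], 0], [[0, 0, 0.2], 0], [[0, 0, 0.2], 0], [[0, 0, 0.2], 0], [[0, 0, 0], 0]]'

```text
time_s: 23.47
tcp_pos: [0.4799, 0.3127, 0.0655]
eef_rot: [5.9, 90.0, 1.7]
contact_force: [-0.3, 0.2, 0.1]
gripper_width: 0.0005
```

```bash
python3 - <<'E'
from h import *
plan((.5739,.3085,.063),85.8)
im=capture("scene");cv2.imwrite("pics/s15.png",cv2.resize(im[60:290,330:530],None,fx=2.6,fy=2.6))
E
```

```text
t 23.4667 tcp [0.4799 0.3127 0.0655] F [-0.2541  0.2454  0.1286] ydir 85.78399847105067 w 0.0005148257521451493
units tool xyz [0.1273 0.1336 4.7007]
turn units -0.0026669214915552666 (or other half) 29.997333078508444 j6 -146.88593468843948
```

View pics/s15.png

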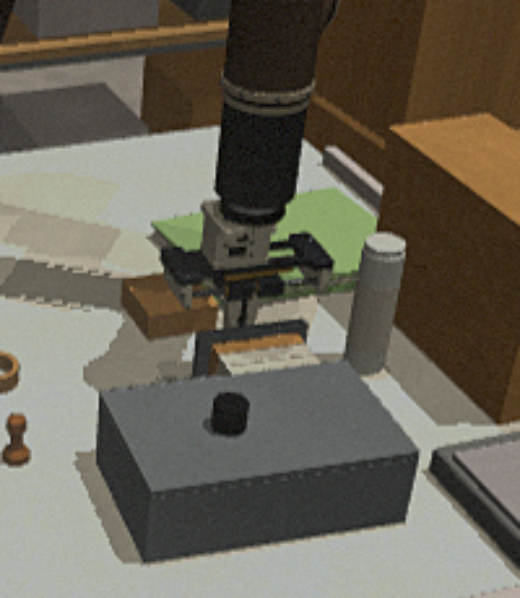

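The fingers are at the left panel, clear of the canister and the case. 4.7 units to go.

step_arm --steps '[[[0, 0, 0.2], 0], [[0, 0, 0.25], 0], [[0, 0, 0.25], 0], [[0, 0, 0.25], 0], [[0, 0, 0.25], 0], [[0, 0, 0.25], 0], [[0, 0, 0.25], 0], [[0, 0, 0.25], 0], [[0, 0, 0.25], 0], [[0, 0, 0.25], 0], [[0, 0, 0.25], 0], [[0, 0, 0.25], 0], [[0, 0, 0.25], 0], [[0, 0, 0.25], 0], [[0, 0, 0.25], 0], [[0, 0, 0.2], 0], [[0, 0, 0.15], 0], [[0, 0, 0.1], 0], [[0, 0, 0], 0]]'

```text
time_s: 25.1
tcp_pos: [0.5627, 0.3064, 0.0657]
eef_rot: [-13.1, 90.0, -17.3]
contact_force: [-0.0, 0.4, -0.2]
gripper_width: 0.0006
```

```bash
python3 - <<'E'
from h import *
plan((.5739,.3085,.063),85.8)
im=capture("scene");cv2.imwrite("pics/s16.png",cv2.resize(im[60:290,330:530],None,fx=2.6,fy=2.6))
E
```

```text
t 25.1 tcp [0.5627 0.3064 0.0657] F [-0.0001  0.3758 -0.2052] ydir 85.77659900476411 w 0.0005504993335270273
units tool xyz [0.1335 0.1456 0.5504]
turn units -0.00390016587264815 (or other half) 29.996099834127353 j6 -140.24883018353793
```

View pics/s16.png

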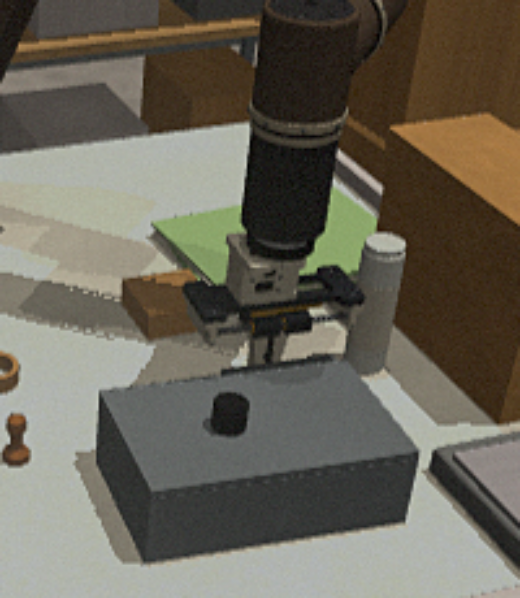

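step_arm --steps '[[[0, 0, 0.1], 0], [[0, 0, 0.1], 0], [[0, 0, 0.1], 0], [[0, 0, 0.1], 0], [[0, 0, 0.05], 0], [[0, 0, 0], 0]]'

```text
time_s: 25.65
tcp_pos: [0.5714, 0.3058, 0.0655]
eef_rot: [-9.9, 90.0, -14.1]
contact_force: [0.1, -0.5, -0.9]
gripper_width: 0.0001
```

step_arm --steps '[[[0, 0, 0.08], 0], [[0, 0, 0.08], 0], [[0, 0, 0], 0]]'

```text
time_s: 25.9
tcp_pos: [0.5731, 0.3057, 0.0655]
eef_rot: [-166.6, 89.9, -170.9]
contact_force: [-7.5, 1.4, 4.3]
gripper_width: 0.0007
```

step_arm --steps '[[[0, 0, 0.08], 0], [[0, 0, 0.05], 0], [[0, 0, 0], 0]]'

```text
time_s: 26.15
tcp_pos: [0.5731, 0.3056, 0.0655]
eef_rot: [-167.0, 89.7, -171.3]
contact_force: [-20.8, 3.9, 12.2]
gripper_width: 0.0003
```

A firm stop at the expected shut position (0.573 against 0.574). Retreating and checking everything.

step_arm --steps '[[[0, 0, -0.3], 0], [[0, 0, -0.5], 0], [[0, 0, -0.8], 0], [[0, 0, -0.8], 0], [[0, 0, -0.8], 0], [[0, 0, -0.8], 0], [[-0.8, 0, -0.8], 0], [[-0.8, 0, -0.8], 0], [[-0.8, 0, 0], 0], [[-0.8, 0, 0], 0], [[-0.8, 0, 0], 0], [[-0.8, 0, 0], 0], [[-0.8, 0, 0], 0], [[-0.8, 0, 0], 0], [[0, 0, 0], 0], [[0, 0, 0], 0]]'

```text
time_s: 27.48
tcp_pos: [0.4655, 0.3142, 0.1945]
eef_rot: [52.6, 89.8, 48.4]
contact_force: [-0.4, -0.2, -0.6]
gripper_width: 0.0
```

step_arm --steps '[[[0, -1, 0], 0], [[0, -1, 0], 0], [[0, -1, 0], 0], [[0, -1, 0], 0], [[0, -1, 0], 0], [[0, -1, 0], 0], [[0, -1, 0], 0], [[0, -1, 0], 0], [[0, -1, 0], 0], [[0, -1, 0], 0], [[0, -1, 0], 0], [[0, -1, 0], 0], [[0, 0, 0], 0], [[0, 0, 0], 0]]'

```text
time_s: 28.65
tcp_pos: [0.447, 0.0725, 0.1937]
eef_rot: [36.7, 90.0, 32.3]
contact_force: [-0.1, 0.7, 0.2]
gripper_width: 0.0007
```

```bash
python3 - <<'E'
from h import *
print(get_state()["time_s"],get_state()["tcp_pos"])
a=capture("scene");cv2.imwrite("pics/s17.png",a)
b=capture("top");cv2.imwrite("pics/t17.png",b)
cv2.imwrite("pics/z17.png",np.vstack([cv2.resize(a[150:290,200:500],(780,364)),cv2.resize(b[95:220,175:450],(780,230*780//780+0))]))
cv2.imwrite("pics/zl17.png",cv2.resize(a[180:280,205:310],None,fx=5.5,fy=5.5,interpolation=cv2.INTER_CUBIC))
cv2.imwrite("pics/zt17.png",cv2.resize(b[95:220,170:450],None,fx=2.8,fy=2.8,interpolation=cv2.INTER_CUBIC))
E
```

```text
28.65 [0.447  0.0725 0.1937]
```

View pics/s17.png

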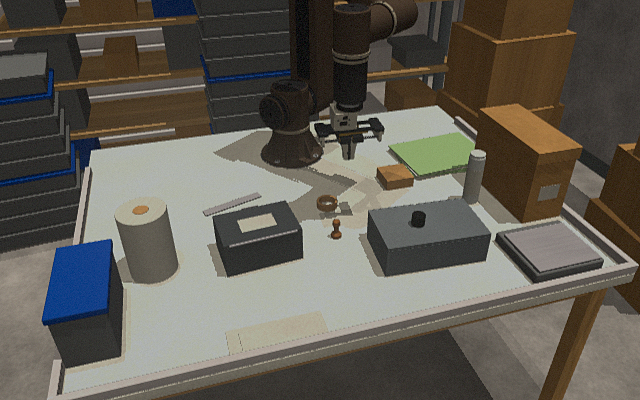

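View pics/zt17.png

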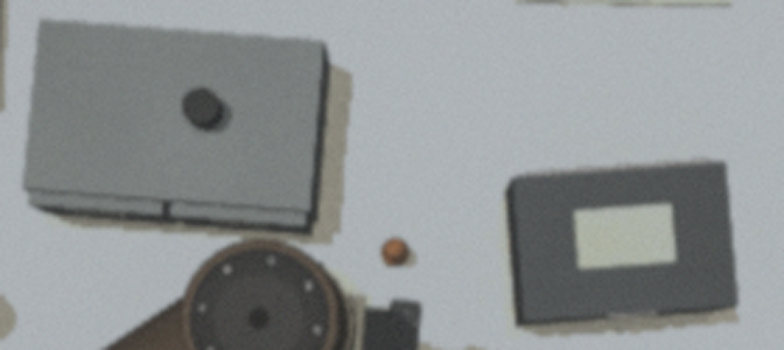

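View pics/zl17.png

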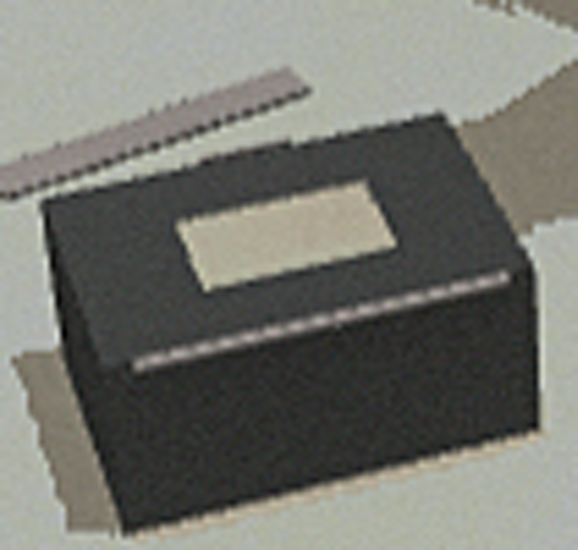

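Both drawer fronts are flush under the case's rim, the lid lies flat and the bystanders look unmoved. One numeric check before handing in.

```bash
python3 - <<'E'
from h import *
f=lambda x,y:((x+.5)/2.8-.5+170,(y+.5)/2.8-.5+95)
for z in (.108,):
  P=[onz("top",f(*p),z)[:2] for p in((519,325),(737,303),(724,163),(508,183))];print(P,np.linalg.norm(P[1]-P[0]),np.linalg.norm(P[2]-P[1]))
O=np.array([.5945,.2385]);y=np.radians(-4.2);X=np.array([np.cos(y),np.sin(y)])
for n,a in (("L",[(32,207),(160,217)]),("R",[(170,217),(306,227)])):
  print(n,[float((onz("top",f(*p),.092)[:2]-O)@X) for p in a])
a=cv2.imread("pics/scene0.png").astype(int);b=cv2.imread("pics/s17.png").astype(int)
def loc(im,n,box,lo,hi):
    x0,y0,x1,y1=box;h=cv2.cvtColor(im[y0:y1,x0:x1].astype(np.uint8),cv2.COLOR_BGR2HSV);m=cv2.inRange(h,lo,hi);M=cv2.moments(m,True);return (round(M["m10"]/M["m00"]+x0,1),round(M["m01"]/M["m00"]+y0,1),M["m00"])
for n,box,lo,hi in(("stamp",(325,212,350,245),(2,70,30),(25,255,255)),("tape",(312,190,342,214),(2,70,30),(25,255,255)),("loupe",(405,205,432,232),(0,0,0),(180,255,40)),("carton",(372,160,418,192),(2,70,30),(25,255,255)),("rollcore",(125,200,160,220),(2,70,30),(25,255,255))):
    print(n,loc(a,n,box,lo,hi),loc(b,n,box,lo,hi))
x=slice(462,490);print("canister diff",np.abs(a[145:205,x]-b[145:205,x]).mean())
E
```

```text
[array([ 0.4678, -0.1251]), array([ 0.4926, -0.3473]), array([ 0.6367, -0.3349]), array([ 0.6138, -0.1131])] 0.22352117941924765 0.14457959141579035
L [-0.01865222198211186, -0.017992839296179536]
R [-0.017126452151234525, -0.01577804706478552]
stamp (335.8, 229.5, 139.0) (335.8, 229.4, 140.0)
tape (326.5, 202.7, 258.0) (326.5, 202.8, 268.0)
loupe (417.9, 219.0, 185.0) (417.9, 219.0, 182.0)
carton (395.0, 176.6, 755.0) (394.6, 176.4, 752.0)
rollcore (140.2, 209.2, 110.0) (140.1, 209.3, 111.0)
canister diff 3.542261904761905
```

```bash
python3 - <<'E'
from plant import *
print(close_job())
E
```

```text
the job is handed in; nothing more can be done
None
```

The reel box lid is shut and both drawers are fully home. I handed the job in at about 29 s, with the arm clear of everything. I used only the closed fingertips: the lid was pushed over from its outer side, then each drawer was pushed straight in, right first and then left.

**Stops:** Each part ended against a firm stop after slow final steps.

| Part | Force at the stop |
|---|---|
| Lid | about 38 N total (35 N of it downward) |
| Right drawer | about 36 N total (28 N along the push) |
| Left drawer | about 24 N total (21 N along the push) |

**Shut positions:** At their stops, the tool stood at nearly the same depth for both drawers, -26.2 mm (left) and -25.7 mm (right) from the case face.

**Pictures afterwards:** The lid lies flat and covers the rim. The stamp, tape, loupe, carton and roll are within 0.5 pixel of where they started. The canister looked the same in a plain image comparison; I checked the ruler only by eye.

**What disagreed:**
- **Fingertips:** With the gripper closed, the tips end about 9 mm behind the grasp point rather than 19 mm ahead of it. I therefore had to press the lid further down than planned.
- **Drawer fronts:** The last top picture put them at about -18 mm (left) and -16.5 mm (right), against -15 mm nominal. I put that down to the 2–3 mm accuracy of the picture reading, since both drawers had reached firm stops.

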